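# Close up a terminal row on its mounting rail and lock the end clamp

## Task

On the mounting panel, push the loose lever clamp along the rail so that it drives the whole row of modules ahead of it, as one train, fully against the fixed end bracket with no gaps left; then press the clamp's lever all the way down to lock the row there. Do this only by pushing on the clamp and pressing its lever, gently, with the fingertips: do not push the modules themselves, grip or lift nothing, and leave the tools, jar and other things where they are.

Things in the scene. Friction and masses are not known exactly. Their poses are not given: they have to be found in the camera images.
- panel: White sheet-metal mounting panel, 160 x 310 x 4 mm, fixed on the bench. Origin: centre of its underside, z = 0. Its y axis runs along the rail to the fixed end bracket, its x axis across it to the grey wiring duct (27 mm wide, top 44 mm above the bench, centred at x = +64.5 mm). The steel rail (35 mm wide, 296 mm long, top 19 mm above the bench) lies along y at x = 0.
- stop_face (a point): Centre of the inner face (facing the panel's -y) of the grey end bracket, which is fixed on the rail: panel x = 0, y = +118 mm, 35 mm above the bench. The row is home when module_1 touches this face.
- module_1: Grey rail module 1 of five, counted from the end bracket (terminal with a paper marker): 18 mm along the rail, 62 mm across it, stepped, top 37 mm above the rail top, 60 g. Hooked loosely under the rail's flanges, slides along it. Origin: on the rail top, in the module's middle; axes as the panel's. With the row home its origin is at panel y = +109 mm.
- module_2: Grey rail module 2 of five, counted from the end bracket (relay with a black top): 18 mm along the rail, 62 mm across it, stepped, top 37 mm above the rail top, 60 g. Hooked loosely under the rail's flanges, slides along it. Origin: on the rail top, in the module's middle; axes as the panel's. With the row home its origin is at panel y = +91 mm.
- module_3: Grey rail module 3 of five, counted from the end bracket (relay with a black top): 18 mm along the rail, 62 mm across it, stepped, top 37 mm above the rail top, 60 g. Hooked loosely under the rail's flanges, slides along it. Origin: on the rail top, in the module's middle; axes as the panel's. With the row home its origin is at panel y = +73 mm.
- module_4: Grey rail module 4 of five, counted from the end bracket (fuse terminal with a black flap): 18 mm along the rail, 62 mm across it, stepped, top 37 mm above the rail top, 60 g. Hooked loosely under the rail's flanges, slides along it. Origin: on the rail top, in the module's middle; axes as the panel's. With the row home its origin is at panel y = +55 mm.
- module_5: Grey rail module 5 of five, counted from the end bracket (terminal with a paper marker, last of the row): 18 mm along the rail, 62 mm across it, stepped, top 37 mm above the rail top, 60 g. Hooked loosely under the rail's flanges, slides along it. Origin: on the rail top, in the module's middle; axes as the panel's. With the row home its origin is at panel y = +37 mm.
- clamp: Lever clamp, loose on the rail on the -y side of module_5: 26 mm along the rail, 42 mm across, solid part 24 mm tall above the rail top; 90 g, hooked on the rail like the modules. Origin: on the rail top, in its middle. It starts 4 to 18 mm behind the row; the row starts 30 to 90 mm short of home. Closed up at home its origin is at panel y = +15 mm. Locking lifts it 1 to 2 mm.
- clamp_back (a point): Centre of the clamp's flat back face, to be pushed on (it faces the panel's -y, away from the modules): 42 mm wide across the rail, from the rail top to 24 mm above it; this point is 12 mm above the rail top, 31 mm above the bench. Behind it 40 mm or more of rail is empty. With the lever up, row and clamp slide with 1 to 3 N.
- clamp_lever (a joint): Angle of the clamp's black lever: 0 = raised, 0.65 rad = level, fully down, locked (it then grips the rail). Hinge axis along the rail, 36 mm above the rail top, 12 mm to the duct's side of the clamp's middle; the lever points away from the duct, is 18 mm wide with a 22 mm wide thumb pad, and stays where it is left. Starts at 0 to 0.1. Pressing the pad takes about 3 to 6 N.
- lever_pad (a point): Top middle of the thumb pad at the lever's free end, 44.5 mm from the hinge axis: press here, straight down. Raised it is about 66 mm above the rail top at panel x = -21 mm; fully down about 40 mm above the rail top at x = -32.5 mm.
- driver: Bystander: thin screwdriver, 136 mm long, lying on the panel in front of the rail. Origin: centre of its underside.
- screw_jar: Bystander: small clear jar of screws with a lid, 36 mm across, 48 mm tall, standing on the panel in front of the end bracket. Origin: centre of its underside.
- cutters: Bystander: flush cutters, 111 x 51 x 11 mm, on the bench to the right. Origin: centre of the underside.
- block_battery: Bystander: upright block battery, 18 x 26 x 48 mm, on the bench to the right. Origin: centre of its underside.

How it is judged:
On the way, in this order (a step that is already met when the one before it is completed fails the run):
1. the whole row stands closed up against the end bracket, the clamp right behind it (y of module_1 in the frame of panel above 0.106 m and y of module_2 in the frame of panel above 0.087 m and y of module_3 in the frame of panel above 0.069 m and y of module_4 in the frame of panel above 0.051 m and y of module_5 in the frame of panel above 0.033 m and y of clamp in the frame of panel above 0.01 m), for 0.2 s.
2. the clamp's lever is pressed fully down (value of joint clamp_lever above 0.58 rad), for 0.2 s.
At the end, for the whole second after the job is handed in: module_1 is within 3 mm of the end bracket, modules 2 to 5 within 4 mm and the clamp within 5 mm of their closed-up places, the lever is within 0.07 rad of fully down, and the row is at rest (all of step 1 and value of joint clamp_lever above 0.58 rad and linear speed of each of module_1, module_5, clamp below 0.01 m/s); the robot touches nothing.
It fails at once if the clamp, its lever or a module is gripped between the fingers ((x of the grasp point in the frame of clamp between -0.024 and 0.024 m and y of the grasp point in the frame of clamp between -0.01 and 0.01 m and z of the grasp point in the frame of clamp below 0.022 m) or (x of the grasp point in the frame of module_1 between -0.03 and 0.03 m and y of the grasp point in the frame of module_1 between -0.008 and 0.008 m and z of the grasp point in the frame of module_1 below 0.034 m) or (x of the grasp point in the frame of module_2 between -0.03 and 0.03 m and y of the grasp point in the frame of module_2 between -0.008 and 0.008 m and z of the grasp point in the frame of module_2 below 0.034 m) or (x of the grasp point in the frame of module_3 between -0.03 and 0.03 m and y of the grasp point in the frame of module_3 between -0.008 and 0.008 m and z of the grasp point in the frame of module_3 below 0.034 m) or (x of the grasp point in the frame of module_4 between -0.03 and 0.03 m and y of the grasp point in the frame of module_4 between -0.008 and 0.008 m and z of the grasp point in the frame of module_4 below 0.034 m) or (x of the grasp point in the frame of module_5 between -0.03 and 0.03 m and y of the grasp point in the frame of module_5 between -0.008 and 0.008 m and z of the grasp point in the frame of module_5 below 0.034 m) or distance between the grasp point and lever_pad below 0.009 m).
It fails at once if the clamp or a module is lifted off or tipped on the rail (height (world z) of any of module_1, module_2, module_3, module_4, module_5, clamp above 0.028 m or angle between any of module_1, module_2, module_3, module_4, module_5, clamp's own z axis and vertical above 0.3 rad).
It fails at once if the clamp is rammed (over 80 N) (contact force between the fingers and clamp above 80 N).
It fails at once if a module itself is pushed with the fingers (over 5 N) (contact force between the fingers and module_1 above 5 N or contact force between the fingers and module_2 above 5 N or contact force between the fingers and module_3 above 5 N or contact force between the fingers and module_4 above 5 N or contact force between the fingers and module_5 above 5 N).
It fails at once if a bystander is moved more than 20 mm (distance of any of driver, screw_jar, cutters, block_battery from where it was at the start of the episode above 0.02 m).
It also fails if it takes over 40 s, if anything falls off the work surface, if the arm or the gripper's body presses on something with over 40 N, if the wrist force passes 120 N, or if a joint passes its speed limit or range.

## Robot

A 6-joint arm with a two-finger parallel gripper is mounted at the origin on a cart in front of the work surface, level with it; the furniture and walls round the work are solid. World frame = base frame: x ahead of the robot, y to its left, z up, the work surface at z = 0. Lengths are in m, angles in rad, forces in N, time in s.
With the tool pointing down it reaches from about 0.225 to 0.875 m from the base axis. Payload 3.4 kg.
Tool frame: the origin (TCP) lies between the finger pads; the fingertips stand 14 mm ahead of it and the grasp point (between the pads) lies 5 mm behind it; z points along the fingers, y is the direction in which the jaws open and shut (so a half turn about z gives the same grasp; the last joint's range is limited). The gripper opens to 85 mm and grips with 20 to 120 N. Pads are 22 mm wide; open, the fingers measure 114 mm over their backs; the gripper's body (76 mm by 85 mm) begins 54 mm behind the grasp point. The pads swing forward as they close: fully open they stand 13 mm farther back than shut.
Start: joints at [-1.406, 0.276, 1.505, -0, 1.361, -0.121], TCP at [0.162, -0.552, 0.245] pointing down, gripper open.
Joint ranges: [-2.89, 2.89], [-0.75, 2.08], [0.22, 2.7], [-1.18, 4.32], [0.11, 2.71], [-2.7, 2.7]. Speed limits (rad/s): [2.57, 2.57, 3.14, 3.14, 3.14, 3.14].

## Interface

Orientations are given as a unit quaternion [w, x, y, z].
In Python, from rig import manip, get_image, job gives the robot as it stands. The module is installed in compiled form; this text tells all that it offers.
- The arm moves only by the tool step_arm, never from a script. Its argument "moves" is one flat list of numbers, 5 for each row, row after row: the shift along the tool's x, y, z as a fraction of full scale, then the turn about the tool's z as a fraction of full scale, then the gripper's target within -1 to 1 (shut at 1, half-way at 0, fully open at -1). In form: [dx, dy, dz, twist, hand, dx, dy, dz, twist, hand, ...]. A call has 1 to 5 rows; each row is the pose to reach, as a shift and turn from the pose commanded when the call began, along the tool's axes at that moment, turning the shorter way round; what a row does not reach only later rows make up. Full scale, the value 1, is 500 mm for a shift and pi rad for a turn. A row lasts 1/10 s, in which the tool goes at most 50 mm and 8.59 degrees, less where a joint would pass 70% of its speed; a pose out of reach is approached as far as the arm can. A call with a number of a shift or a turn outside -1 to 1 is refused whole. A call with a gripper value outside its range is refused whole. The fingers move at their own pace and stop on an object; "force" is the grip in N (left out, the last holds). Time passes only in rows, so rows that repeat a pose let the fingers close. It gives the time, the measured TCP pose, the force and the opening at its end, in the units of the state.
- manip.get_state(): the state, without advancing time (a new reading comes with each control period).
- get_image(name): name is "side" or "top"; returns a dict with "frame" (400x640x3 uint8, blue, green, red), "fx", "fy", "cx", "cy" (pixels), "rvec" (rotation vector, rad) and "tvec" (3), from world to camera coordinates, as OpenCV has them. Camera axes: x right, y down, z forward; pixel columns grow to the right and rows downward; lengths in m; the calibration is good to about 2 mm. A picture is of the moment at which its call begins. There is no depth.
- job.sign_off(): hands the job in, once; it reports no verdict.
The state is a dict: "clock": time; "qpos": joint angles; "qd": joint speeds; "effort": joint torques, N m; "position": TCP position; "ee_rot": TCP orientation; "contact_force": force on the tool from outside, world axes, zero at the start; "moment": the same for the moment, N m; "width": finger opening in m.
Only numpy, scipy, OpenCV 4.12 (cv2) and the standard library are available. Lean on these libraries where they do the work, as an engineer would, in place of code of your own. Each camera call takes 0.05 s, during which the arm holds its last target. There are 200 camera calls.

## Working session

There is one attempt and no reset: what is moved stays moved. The work goes in short steps, Python scripts to look and compute and a tool call to move; the robot and the scene stay as the last step left them, time stands still between calls to the robot, and variables do not carry over. Pictures are saved under pics/ and viewed, about 8 in all and at most 12, crops included, and the job is handed in when it is done.

Besides the shell and the picture viewer there is one more tool, called after ">>>" as a command line: name --argument value ..., lists and objects as JSON in quotes. step_arm: Moves the arm, as the interface text tells. Its arguments: {"type":"object","properties":{"moves":{"type":"array","items":{"type":"number","minimum":-1,"maximum":1}},"force":{"type":"number"}},"required":["moves"]}

```bash
mkdir -p pics
cat > h.py <<'E'
import numpy as np, cv2
from rig import manip, get_image, job
def cam(n):
    d=get_image(n); R=cv2.Rodrigues(np.array(d['rvec'],float))[0]; t=np.array(d['tvec'],float).ravel()
    return d,R,t
def ray(c,u,v,z):
    d,R,t=c; r=R.T@np.array([(u-d['cx'])/d['fx'],(v-d['cy'])/d['fy'],1]); o=-R.T@t
    return o+r*(z-o[2])/r[2]
def proj(c,p):
    d,R,t=c; q=R@np.array(p)+t; return d['fx']*q[0]/q[2]+d['cx'],d['fy']*q[1]/q[2]+d['cy']
E
python3 - <<'E'
from h import *
for n in('top','side'):
    c=cam(n);cv2.imwrite(f'pics/{n}0.png',c[0]['frame']);print(n,-c[1].T@c[2],c[0]['fx'],c[1].round(2).tolist())
s=manip.get_state();print(s)
E
```

```text
top [ 0.33161844 -0.11403656  1.18469483] 490.22457026579815 [[0.01, -1.0, -0.01], [-0.99, -0.01, -0.16], [0.16, 0.01, -0.99]]
side [ 0.46887854 -0.98885032  0.71489167] 417.30640483938674 [[1.0, -0.05, 0.02], [-0.01, -0.59, -0.81], [0.05, 0.81, -0.59]]
{'clock': 0.1, 'qpos': array([-1.40599331e+00,  2.76544725e-01,  1.50600393e+00,  5.38766719e-06,
        1.36072835e+00, -1.21030762e-01]), 'qd': array([ 7.44873270e-04, -1.64224127e-04, -1.77231060e-03, -5.51091652e-04,
        6.90537266e-04, -7.75309071e-05]), 'effort': array([ 9.89591063e-04, -4.17699945e+01, -2.46404850e+01, -3.32944173e-04,
        5.84251306e-03, -1.28838150e-05]), 'position': array([ 0.16203012, -0.55122496,  0.24451985]), 'ee_rot': array([-8.42032817e-04,  9.89804482e-01,  1.42430258e-01, -1.57970082e-05]), 'contact_force': array([-0.09737774, -0.72222477, -0.60545457]), 'moment': array([ 0.02628739, -0.02739   ,  0.01739635]), 'width': 0.08517027369485837}
```

View pics/top0.png

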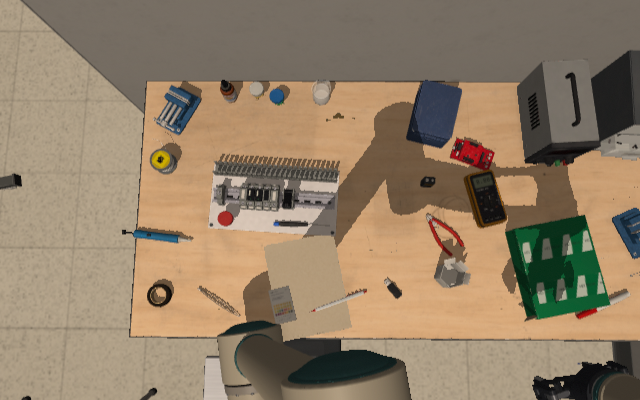

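View pics/side0.png

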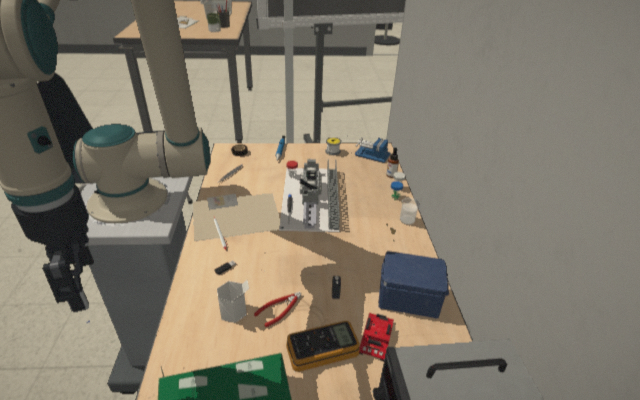

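The top view shows the panel at columns 208–338, rows 155–235, with the bracket on the left (world +y), the clamp near column 288 and the jar at (226,218). I'll enlarge both views.

Run:
```python
import cv2,numpy as np
a=cv2.resize(cv2.imread('pics/top0.png')[150:240,200:350],None,fx=5,fy=5,interpolation=cv2.INTER_CUBIC)
b=cv2.resize(cv2.imread('pics/side0.png')[150:240,265:365],None,fx=6,fy=6,interpolation=cv2.INTER_CUBIC)
cv2.imwrite('pics/a.png',a);cv2.imwrite('pics/b.png',b)
```

```text
(no output)
```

View pics/a.png

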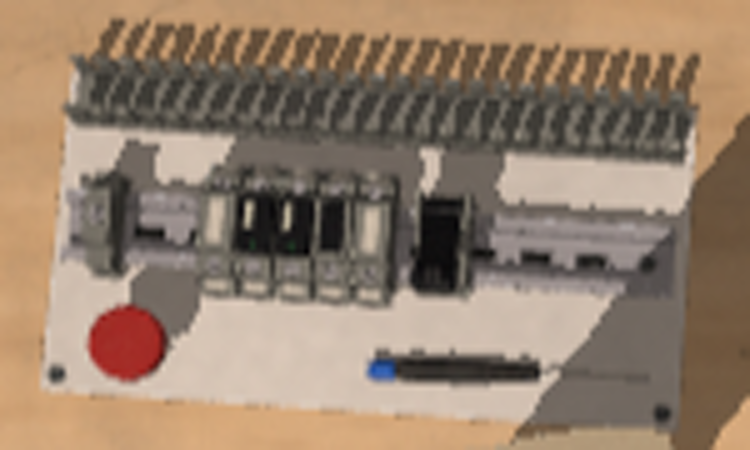

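View pics/b.png

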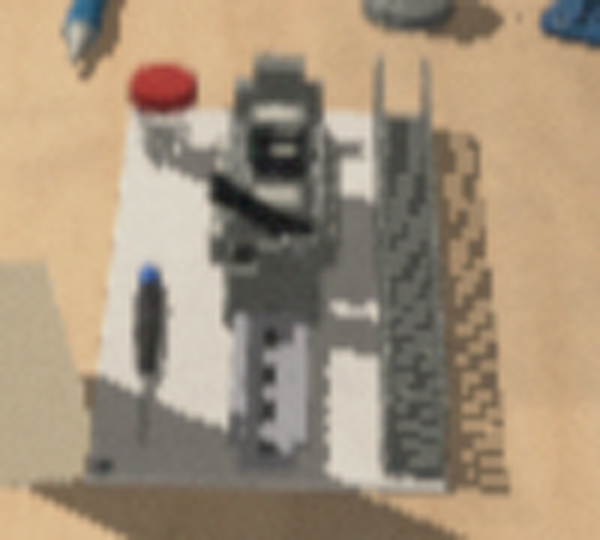

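The top crop shows panel front corners at crop pixels (42,390) and (681,428). The clamp's back edge is at about x=470 and its front edge at about 412, and the row ends at about 397. The driver and jar lie in front of the rail.

```bash
cat >> h.py <<'E'
def T(c,u,v,z): return ray(c,200+u/5-.4,150+v/5-.4,z)
def frame(c):
    A=T(c,42,390,.004);B=T(c,681,428,.004)
    ey=(A-B)[:2];L=np.linalg.norm(ey);ey/=L;ex=np.array([ey[1],-ey[0]])
    return (A+B)[:2]/2+ex*.08,ex,ey,L
E
python3 - <<'E'
from h import *
c=cam('top');o,ex,ey,L=frame(c);print('origin',o,'ey',ey,'yaw',np.degrees(np.arctan2(ey[1],ey[0])),L)
P=lambda u,v,z:(np.array([(T(c,u,v,z)[:2]-o)@ex,(T(c,u,v,z)[:2]-o)@ey])*1000).round(1)
for n,a in dict(back_bot=(472,250,.043),back_top=(472,205,.043),lever_r=(462,240,.07),pad_l=(416,288,.085),pad_r=(464,288,.085),m5end=(399,240,.05),m5front=(375,300,.04),stop=(125,230,.05),railend=(685,245,.019),duct=(690,110,.044),jar=(127,343,.048),drv_l=(368,368,.008),drv_h=(540,372,.01),rail_t=(560,208,.019),rail_b=(560,285,.019)).items(): print(n,P(*a))
E
```

```text
origin [0.52039714 0.00410743] ey [0.05349342 0.9985682 ] yaw 86.93358922271922 0.3097117047976406
back_bot [ -5.3 -51. ]
back_top [ 16.2 -49.5]
lever_r [ -5.1 -47.9]
pad_l [-30.7 -29.7]
pad_r [-29.4 -51.4]
m5end [ -3.7 -16.9]
m5front [-31.4  -6.7]
stop [ -6.5 112.1]
railend [   6.9 -151.6]
duct [  67.9 -150. ]
jar [-59.5 106.7]
drv_l [-60.4  -2.4]
drv_h [-57.6 -85.5]
rail_t [ 21.4 -90.4]
rail_b [-16.1 -92.8]
```

```bash
cat >> h.py <<'E'
from scipy.spatial.transform import Rotation as Ro
O=np.array([.5204,.0041]);EY=np.array([.0535,.9986]);EX=np.array([.9986,-.0535])
def st():
    s=manip.get_state();q=np.array(s['ee_rot']);M=Ro.from_quat(q[[1,2,3,0]]).as_matrix()
    return s,np.array(s['position']),M
def rep():
    s,p,M=st();print('t',s['clock'],'panel',[round(1000*float(x),1) for x in((p[:2]-O)@EX,(p[:2]-O)@EY,p[2])],'F',s['contact_force'].round(1),'w',round(s['width'],3),'tilt',M[:,2].round(3),'xyaw',np.degrees(np.arctan2(M[1,0],M[0,0])).round(2))
def go(x,y,z):  # panel coords in m -> tool fractions
    s,p,M=st();w=np.r_[O+EX*x+EY*y,z]-p;d=M.T@w/.5
    yaw=np.arctan2(M[1,0],M[0,0]);ty=np.arctan2(EY[1],EY[0])
    tw=-((ty-yaw+np.pi)%(2*np.pi)-np.pi)/np.pi
    print('move',d.round(4),'twist',round(tw,4))
E
python3 - <<'E'
from h import *
rep();go(0,-.085,.2)
E
```

```text
t 0.15 panel [-328.1, -573.8, 244.6] F [ 0.4 -0.1 -0. ] w 0.086 tilt [-0.     0.001 -1.   ] xyaw 16.37
move [ 0.9442 -0.7033  0.0905] twist -0.392
```

>>> step_arm --moves '[0.944, -0.703, 0.09, -0.392, 1, 0.944, -0.703, 0.09, -0.392, 1, 0.944, -0.703, 0.09, -0.392, 1, 0.944, -0.703, 0.09, -0.392, 1, 0.944, -0.703, 0.09, -0.392, 1]'

```text
clock: 0.65
position: [0.3127, -0.3507, 0.226]
ee_rot: [0.0, 0.868, 0.497, 0.0]
contact_force: [0.6, -0.9, 0.4]
width: 0.0118
```

```bash
python3 -c "
from h import *
rep();go(0,-.085,.2)"
```

```text
t 0.65 panel [-188.5, -365.4, 226.0] F [ 0.6 -0.9  0.4] w 0.012 tilt [ 0.  0. -1.] xyaw 59.65
move [0.6712 0.078  0.052 ] twist -0.1515
```

>>> step_arm --moves '[0.671, 0.078, 0.052, -0.151, 1, 0.671, 0.078, 0.052, -0.151, 1, 0.671, 0.078, 0.052, -0.151, 1, 0.671, 0.078, 0.052, -0.151, 1, 0.671, 0.078, 0.052, -0.151, 1]'

```text
clock: 1.15
position: [0.4637, -0.1523, 0.2069]
ee_rot: [0.0, 0.728, 0.686, -0.0]
contact_force: [1.0, 0.1, -0.1]
width: 0.0002
```

```bash
python3 -c "
from h import *
rep();go(0,-.085,.11)"
```

```text
t 1.15 panel [-48.2, -159.2, 206.9] F [ 1.   0.1 -0.1] w 0.0 tilt [ 0. -0. -1.] xyaw 86.56
move [0.1491 0.0954 0.1938] twist -0.0021
```

>>> step_arm --moves '[0.149, 0.095, 0.194, -0.002, 1, 0.149, 0.095, 0.194, -0.002, 1, 0.149, 0.095, 0.194, -0.002, 1, 0.149, 0.095, 0.194, -0.002, 1, 0.149, 0.095, 0.194, -0.002, 1]'

```text
clock: 1.65
position: [0.5146, -0.0826, 0.1098]
ee_rot: [-0.0, 0.726, 0.688, -0.001]
contact_force: [-0.4, -0.1, 0.5]
width: 0.0001
```

Run:
```python
from h import *
rep();go(0,-.085,.044)
a=cam('top');b=cam('side')
A=cv2.resize(a[0]['frame'][145:245,210:350],None,fx=5,fy=5,interpolation=cv2.INTER_CUBIC)
B=cv2.resize(b[0]['frame'][150:240,265:365],None,fx=5,fy=5,interpolation=cv2.INTER_CUBIC)
cv2.imwrite('pics/c.png',B)
```

```text
t 1.65 panel [-1.2, -86.9, 109.8] F [-0.4 -0.1  0.5] w 0.0 tilt [-0.002 -0.    -1.   ] xyaw 86.97
move [0.0039 0.0025 0.1315] twist 0.0002
```

View pics/c.png

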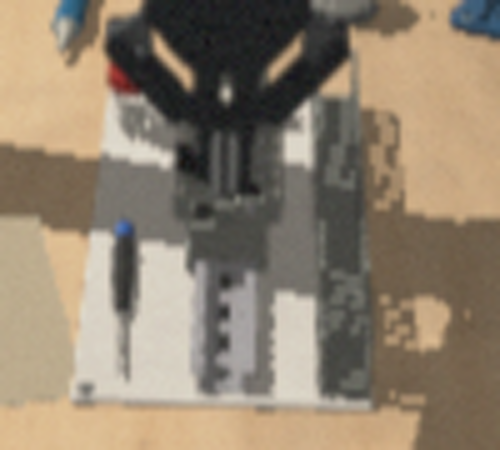

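The fingers are shut over the bare rail behind the clamp, with clear space below them. Descending.

>>> step_arm --moves '[0.004, 0.002, 0.066, 0, 1, 0.004, 0.002, 0.11, 0, 1, 0.004, 0.002, 0.13, 0, 1, 0.004, 0.002, 0.13, 0, 1]'

```text
clock: 2.15
position: [0.5154, -0.0816, 0.045]
ee_rot: [-0.0, 0.727, 0.687, -0.0]
contact_force: [-0.1, 0.4, 0.0]
width: -0.0
```

Run:
```python
from h import *
rep();go(0,-.066,.044)
b=cam('side')
a=cam('top')
B=cv2.resize(b[0]['frame'][150:240,265:365],None,fx=5,fy=5,interpolation=cv2.INTER_CUBIC)
cv2.imwrite('pics/d.png',B)
```

```text
t 2.15 panel [-0.4, -85.8, 45.0] F [-0.1  0.4  0. ] w -0.0 tilt [-0.001  0.    -1.   ] xyaw 86.81
move [0.0396 0.0008 0.002 ] twist -0.0007
```

View pics/d.png

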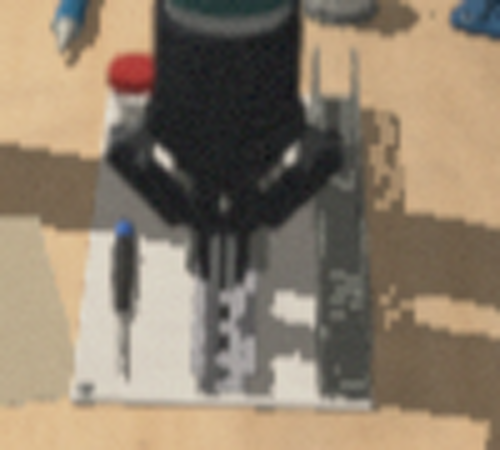

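The fingertips hang just above the rail behind the clamp with no contact force. Now a slow push along tool x.

>>> step_arm --moves '[0.01, 0, 0.002, 0, 1, 0.02, 0, 0.002, 0, 1, 0.03, 0, 0.002, 0, 1, 0.04, 0, 0.002, 0, 1, 0.046, 0, 0.002, 0, 1]'

```text
clock: 2.75
position: [0.5172, -0.0571, 0.0442]
ee_rot: [0.0, 0.726, 0.688, 0.0]
contact_force: [0.5, -0.4, -0.9]
width: 0.0001
```

>>> step_arm --moves '[0.006, 0, 0, 0, 1, 0.012, 0, 0, 0, 1, 0.018, 0, 0, 0, 1, 0.024, 0, 0, 0, 1, 0.03, 0, 0, 0, 1]'

```text
clock: 3.25
position: [0.5181, -0.0428, 0.0441]
ee_rot: [0.0, 0.726, 0.688, -0.0]
contact_force: [-0.0, -0.6, -0.6]
width: 0.0003
```

```bash
python3 -c "
from h import *
rep();go(0,-.009,.044)"
```

```text
t 3.25 panel [0.2, -47.0, 44.1] F [-0.  -0.6 -0.6] w 0.0 tilt [ 0. -0. -1.] xyaw 86.89
move [ 0.0759 -0.0004  0.0001] twist -0.0002
```

>>> step_arm --moves '[0.006, 0, 0, 0, 1, 0.012, 0, 0, 0, 1, 0.018, 0, 0, 0, 1, 0.024, 0, 0, 0, 1, 0.03, 0, 0, 0, 1]'

```text
clock: 3.75
position: [0.5188, -0.0276, 0.044]
ee_rot: [0.0, 0.726, 0.688, -0.0]
contact_force: [0.9, -1.0, 0.5]
width: -0.0001
```

>>> step_arm --moves '[0.006, 0, 0, 0, 1, 0.012, 0, 0, 0, 1, 0.018, 0, 0, 0, 1, 0.024, 0, 0, 0, 1, 0.03, 0, 0, 0, 1]'

```text
clock: 4.25
position: [0.5197, -0.0126, 0.044]
ee_rot: [0.0, 0.726, 0.688, -0.0]
contact_force: [0.5, -1.4, -0.5]
width: -0.0001
```

Run:
```python
from h import *
rep();go(0,-.009,.044)
a=cam('top')
cv2.imwrite('pics/e.png',cv2.resize(a[0]['frame'][150:240,200:350],None,fx=5,fy=5,interpolation=cv2.INTER_CUBIC))
```

```text
t 4.25 panel [0.2, -16.7, 44.0] F [ 0.5 -1.4 -0.5] w -0.0 tilt [-0. -0. -1.] xyaw 86.89
move [ 0.0154 -0.0003  0.    ] twist -0.0003
```

View pics/e.png

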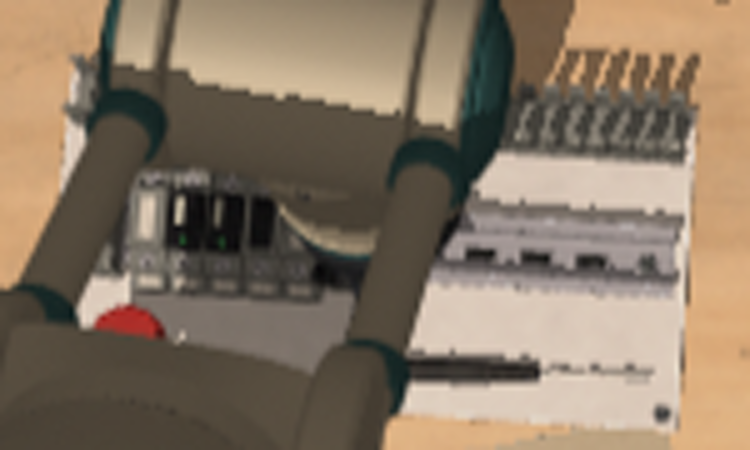

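The row moves as one closed train, its left edge (x≈130) now almost at the bracket (x≈125). Continuing in small steps and watching the force.

>>> step_arm --moves '[0.004, 0, 0, 0, 1, 0.008, 0, 0, 0, 1, 0.011, 0, 0, 0, 1, 0.011, 0, 0, 0, 1]'

```text
clock: 4.7
position: [0.5199, -0.0071, 0.044]
ee_rot: [-0.0, 0.726, 0.688, 0.0]
contact_force: [0.9, -0.2, -0.2]
width: -0.0001
```

>>> step_arm --moves '[0.002, 0, 0, 0, 1, 0.004, 0, 0, 0, 1, 0.004, 0, 0, 0, 1]'

```text
clock: 5.0
position: [0.5201, -0.0053, 0.044]
ee_rot: [0.0, 0.726, 0.688, 0.0]
contact_force: [0.7, 0.3, -0.2]
width: 0.0
```

```bash
python3 -c "
from h import *
rep();go(0,-.009,.044)"
```

```text
t 5.0 panel [0.2, -9.4, 44.0] F [ 0.7  0.3 -0.2] w 0.0 tilt [ 0. -0. -1.] xyaw 86.88
move [ 0.0008 -0.0004  0.0001] twist -0.0003
```

>>> step_arm --moves '[0.002, 0, 0, 0, 1, 0.004, 0, 0, 0, 1, 0.004, 0, 0, 0, 1]'

```text
clock: 5.3
position: [0.5206, -0.004, 0.0442]
ee_rot: [0.001, 0.726, 0.688, -0.0]
contact_force: [1.1, -5.0, 0.8]
width: -0.0003
```

>>> step_arm --moves '[0.002, 0, 0, 0, 1, 0.004, 0, 0, 0, 1, 0.004, 0, 0, 0, 1]'

```text
clock: 5.6
position: [0.521, -0.0038, 0.0444]
ee_rot: [0.002, 0.725, 0.688, -0.001]
contact_force: [0.4, -11.3, 0.8]
width: 0.0001
```

The push stalls with force rising to 11 N, so the row is home. Backing off and going up to press the lever.

>>> step_arm --moves '[-0.01, 0, 0, 0, 1, -0.04, 0, 0, 0, 1, -0.07, 0, -0.0, 0, 1, -0.08, 0, -0.1, 0, 1, -0.08, 0, -0.16, 0, 1]'

```text
clock: 6.1
position: [0.5185, -0.043, 0.1255]
ee_rot: [0.0, 0.727, 0.687, 0.0]
contact_force: [1.2, -0.1, 0.3]
width: 0.0001
```

Run:
```python
from h import *
rep();go(-.029,.012,.118)
a=cam('top');b=cam('side')
A=cv2.resize(a[0]['frame'][150:240,200:350],None,fx=4,fy=4,interpolation=cv2.INTER_CUBIC)
B=cv2.resize(b[0]['frame'][150:240,265:365],None,fx=4,fy=4,interpolation=cv2.INTER_CUBIC)
cv2.imwrite('pics/f.png',np.vstack([A[:240],cv2.copyMakeBorder(B,0,0,0,200,cv2.BORDER_CONSTANT)]))
print([ (n,np.round(proj(b,[*(O+EX*x+EY*y),z]),1)-[265,150]) for n,x,y,z in(('pad',-.021,.015,.085),('back',0,.002,.031))])
```

```text
t 6.1 panel [0.6, -47.1, 125.5] F [ 1.2 -0.1  0.3] w 0.0 tilt [ 0.001  0.    -1.   ] xyaw 86.78
move [ 0.1181 -0.0595  0.015 ] twist -0.0009
[('pad', array([38.1, 19.5])), ('back', array([45. , 37.9]))]
```

View pics/f.png

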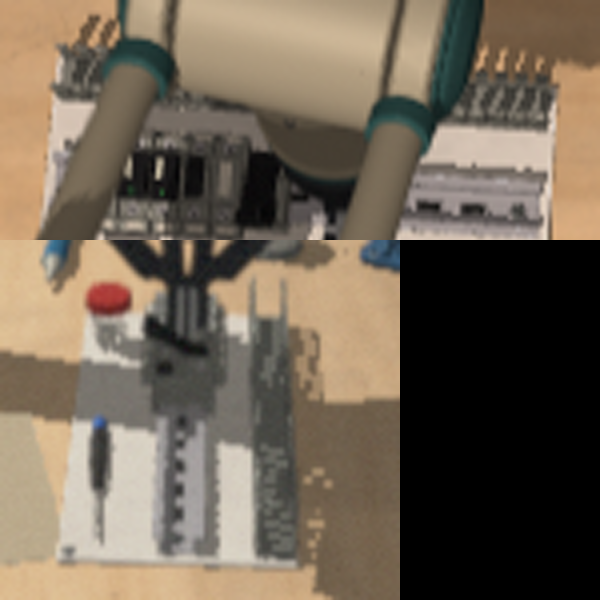

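The clamp is closed up behind module 5 and the lever tip appears at (150,318), as predicted. Moving above the pad.

>>> step_arm --moves '[0.06, -0.059, 0, -0.001, 1, 0.118, -0.059, 0, -0.001, 1, 0.118, -0.059, 0, -0.001, 1, 0.118, -0.059, 0.01, -0.001, 1]'

```text
clock: 6.6
position: [0.4921, 0.019, 0.1189]
ee_rot: [0.0, 0.725, 0.689, 0.0]
contact_force: [1.1, -0.1, -0.0]
width: 0.0001
```

```bash
python3 -c "
from h import *
rep();go(-.029,.012,.073)"
```

```text
t 6.6 panel [-29.0, 13.4, 118.9] F [ 1.1 -0.1 -0. ] w 0.0 tilt [ 0.001 -0.    -1.   ] xyaw 87.13
move [-0.0027 -0.      0.0917] twist 0.0011
```

>>> step_arm --moves '[-0.002, 0, 0.015, 0.001, 1, -0.003, 0, 0.025, 0.001, 1, -0.003, 0, 0.035, 0.001, 1, -0.003, 0, 0.045, 0.001, 1, -0.003, 0, 0.055, 0.001, 1]'

```text
clock: 7.1
position: [0.4897, 0.0174, 0.091]
ee_rot: [-0.002, 0.726, 0.688, -0.002]
contact_force: [-4.3, -0.8, 6.4]
width: 0.0004
```

>>> step_arm --moves '[0, 0, 0.008, 0, 1, 0, 0, 0.016, 0, 1, 0, 0, 0.024, 0, 1, 0, 0, 0.03, 0, 1]'

```text
clock: 7.5
position: [0.4911, 0.0177, 0.0761]
ee_rot: [-0.0, 0.726, 0.688, -0.001]
contact_force: [-3.2, 0.0, 3.2]
width: -0.0001
```

```bash
python3 -c "
from h import *
rep();go(-.029,.012,.073)"
```

```text
t 7.5 panel [-29.9, 12.0, 76.1] F [-3.2  0.   3.2] w -0.0 tilt [-0.001 -0.    -1.   ] xyaw 86.88
move [0.     0.0019 0.0062] twist -0.0003
```

>>> step_arm --moves '[0, 0, 0.004, 0, 1, 0, 0, 0.008, 0, 1, 0, 0, 0.008, 0, 1]'

```text
clock: 7.8
position: [0.491, 0.0176, 0.0735]
ee_rot: [-0.0, 0.726, 0.688, -0.001]
contact_force: [-6.8, -0.5, 14.3]
width: 0.0001
```

>>> step_arm --moves '[0, 0, 0.004, 0, 1, 0, 0, 0.006, 0, 1, 0, 0, 0.006, 0, 1]'

```text
clock: 8.1
position: [0.4904, 0.0175, 0.0719]
ee_rot: [-0.0, 0.726, 0.688, -0.001]
contact_force: [-11.4, -0.9, 26.0]
width: -0.0001
```

The force rises to 26 N with the tip at about 58 mm, which matches the lever at its stop (59 mm). Lifting straight off and retreating.

>>> step_arm --moves '[0, 0, 0.001, 0, 1, 0, 0, 0.001, 0, 1, 0, 0, -0.02, 0, 1, 0, 0, -0.1, 0, 1, 0, 0, -0.2, 0, 1]'

```text
clock: 8.6
position: [0.4915, 0.0178, 0.169]
ee_rot: [-0.001, 0.726, 0.688, -0.001]
contact_force: [0.9, -0.2, -0.1]
width: -0.0001
```

>>> step_arm --moves '[-0.1, 0, -0.2, 0, 1, -0.2, 0, -0.25, 0, 1, -0.3, 0, -0.25, 0, 1, -0.4, 0, -0.25, 0, 1, -0.5, 0, -0.25, 0, 1]'

```text
clock: 9.1
position: [0.4824, -0.1849, 0.2908]
ee_rot: [0.003, 0.726, 0.688, 0.001]
contact_force: [0.2, -0.3, 0.1]
width: 0.0002
```

Run:
```python
from h import *
rep()
a=cam('top');b=cam('side')
A=cv2.resize(a[0]['frame'][160:220,205:325],None,fx=5,fy=5,interpolation=cv2.INTER_CUBIC)
B=cv2.resize(b[0]['frame'][150:210,280:360],None,fx=5,fy=5,interpolation=cv2.INTER_CUBIC)
cv2.imwrite('pics/g.png',np.vstack([A,cv2.copyMakeBorder(B,0,0,0,200,cv2.BORDER_CONSTANT)]))
for n,x,y,z in(('pad_down',-.0325,.015,.060),('pad_up',-.021,.015,.085)): print(n,((np.array(proj(b,[*(O+EX*x+EY*y),z]))-[280,150])*5+[0,300]).round())
for n,x,y,z in(('stop',-.02,.118,.04),('backtop',0,.002,.043)): print(n,((np.array(proj(a,[*(O+EX*x+EY*y),z]))-[205,160])*5).round())
```

```text
t 9.1 panel [-27.8, -190.8, 290.8] F [ 0.2 -0.3  0.1] w 0.0 tilt [ 0.006 -0.003 -1.   ] xyaw 86.94
pad_down [ 95. 434.]
pad_up [115. 397.]
stop [ 87. 209.]
backtop [334. 180.]
```

View pics/g.png

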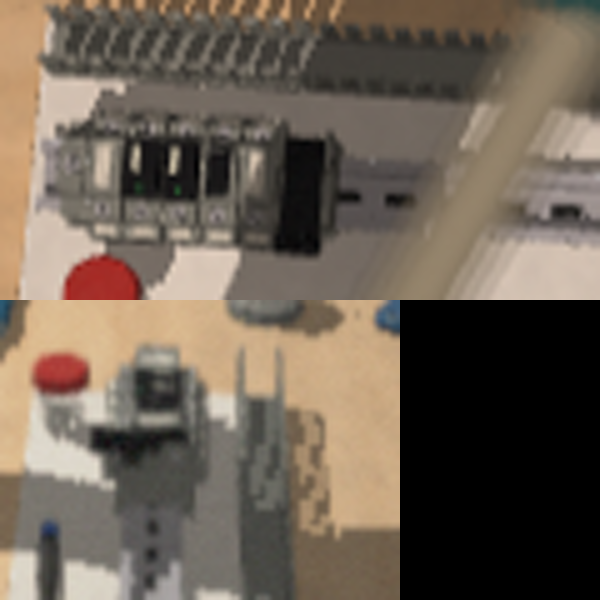

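The row is closed against the bracket: its left edge is at x≈85 and the clamp's back at x≈337, where 334 was predicted. The lever is level, with its end at (93,437) where (95,434) was predicted. Letting the arm settle, then handing in.

>>> step_arm --moves '[0, 0, 0, 0, 1, 0, 0, 0, 0, 1, 0, 0, 0, 0, 1]'

```text
clock: 9.5
position: [0.4811, -0.1813, 0.2885]
ee_rot: [-0.0, 0.725, 0.688, 0.0]
contact_force: [0.6, 0.6, 0.4]
width: -0.0
```

```bash
python3 -c "
from h import *
rep();print(job.sign_off())"
```

```text
t 9.5 panel [-29.3, -187.2, 288.5] F [0.6 0.6 0.4] w -0.0 tilt [-0.     0.001 -1.   ] xyaw 86.99
the job is handed in; nothing more can be done
None
```

The row is pushed home and locked, and the job is handed in at 9.5 s of the 40 s limit; the sign-off gave no verdict.

- **Push:** With the fingers shut, I pushed the clamp's back face along the rail, driving the five modules as one train. The push stalled against the end bracket at about 11 N.
- **Lever:** I pressed the pad straight down to its stop, with about 26 N at the end, then lifted clear.
- **Last checks:** In the last pictures there is no visible gap from the bracket to the clamp. The clamp's back edge and the level lever lie within about 1 mm of where they should be. The arm was well clear, reading only noise-level force, and the jar and driver looked unmoved. I did not check the cutters and battery again, but the arm did not go near them after its first approach. No check failed or disagreed.

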